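# Stow two amber bottles in the free cells of a flap-covered dark carrier and dock it

### The job

Put the two amber bottles that stand outside into the dark carrier, keeping them upright: two of its six cells are empty, but the flaps hide which, so feel through the flaps and stand one bottle on the floor of each empty cell, wholly under the flaps. Then slide the loaded carrier by its handle fully home into the white docking bay and let go; do not tip the carrier, and leave the blue-capped bottle and the glass beaker where they stand.

Things in the scene. Friction and masses are not known exactly. Their poses are not given: they have to be found in the camera images.
- carrier_foot (a point): light-tight bottle carrier, a loose charcoal box 180 (its x) x 190 (its y) x 134 mm high, 0.35 to 0.55 kg and 90 g more for each bottle in it; six covered cells open at its top, two rows of three. This point is the centre of its underside; z up; its -x side bears the handle and faces the robot. It stands on four slick glides: loaded, it slides with 2 to 3 N.
- carrier_handle (a point): middle of the carrier's handle: a steel bar 10 mm thick and 82 mm long, along the carrier's y, 38 mm in front of its front face and 108 mm above its underside (33 mm free between bar and face)
- cell_1 (a point): middle of cell 1 (front row, left as the robot sees it), level with the carrier's top; axes as the carrier's. Each lane of two cells (front and rear) lies under one pair of opaque grey flaps 168 mm long, which meet on the lane's middle line (along x), are hinged on its two long sides 58 mm apart and swing only downwards, to vertical; weak springs (0.2 N at the edge; a bottle pushed through meets about 3 N) shut them again.
- cell_2 (a point): middle of cell 2 (front row, middle as the robot sees it), level with the carrier's top; axes as the carrier's. Four of the six cells hold a bottle like the two outside, standing within 8 mm of the cell's middle, its cap 30 mm below the carrier's top; two are empty, clear down to the floor 130 mm below the top. Which is which differs each time; shut flaps look alike.
- cell_3 (a point): middle of cell 3 (front row, right as the robot sees it), level with the carrier's top; axes as the carrier's. Every cell is 84 (x) by 58 (y) mm, its floor 4 mm above the carrier's underside; two ribs 10 mm high across the floor leave a 60 by 58 mm seat in its middle. The wall between front and rear cell stands 98 mm above the underside.
- cell_4 (a point): middle of cell 4 (rear row, left as the robot sees it), level with the carrier's top; axes as the carrier's
- cell_5 (a point): middle of cell 5 (rear row, middle as the robot sees it), level with the carrier's top; axes as the carrier's
- cell_6 (a point): middle of cell 6 (rear row, right as the robot sees it), level with the carrier's top; axes as the carrier's
- bay_home (a point): docking bay, a white housing fixed at the back of the worktop, its mouth towards its -x (the robot). This point, on the worktop, is where the centre of the carrier's underside stands, axes parallel, when it is fully home against the back wall. The roof (147 to 190 mm up) begins 31 mm in front of this point: the carrier's front 59 mm and its handle stay outside.
- bay_mouth (a point): middle of the bay's mouth on the worktop, 87 mm in front of bay_home, axes as there: here two grey lead-in plates, 116 mm high, begin 229 mm apart; they narrow at 22 degrees to 196 mm at 45 mm in front of bay_home; the side guides behind them stand 200 mm apart (the carrier is 190 mm wide). Plates and guides are slick.
- bottle_a_mid (a point): first amber glass bottle with a black screw cap, 48 mm across, 100 mm high, 90 g; this point is its centre, 50 mm above its foot, z up. The cap is 29 mm across from 80 to 100 mm above the foot; below it the shoulder widens to the body at about 70 mm.
- bottle_b_mid (a point): second amber glass bottle with a black screw cap, 48 mm across, 100 mm high, 90 g; this point is its centre, 50 mm above its foot, z up. The cap is 29 mm across from 80 to 100 mm above the foot; below it the shoulder widens to the body at about 70 mm.
- buffer_mid (a point): bystander: white bottle with a blue cap, 56 mm across, 110 mm high; this point is its centre, 55 mm above its foot
- beaker_mid (a point): bystander: empty glass beaker, 52 mm across, 68 mm high; this point is its centre, 34 mm above its foot

How it is judged:
On the way:
1. both amber bottles stand on the floor of a cell of the carrier (z of each of bottle_a_mid, bottle_b_mid in the frame of carrier_foot below 0.062 m and angle between each of bottle_a_mid, bottle_b_mid's own z axis and vertical below 0.15 rad and x of bottle_a_mid in the frame of carrier_foot between -0.09 and 0.09 m and y of bottle_a_mid in the frame of carrier_foot between -0.095 and 0.095 m and x of bottle_b_mid in the frame of carrier_foot between -0.09 and 0.09 m and y of bottle_b_mid in the frame of carrier_foot between -0.095 and 0.095 m), for 0.2 s.
At the end, for the whole second after the job is handed in: Both amber bottles upright (0.15 rad) in the carrier, centres 46 to 62 mm above its underside (on a cell floor, not on another bottle); the carrier on the worktop in the bay, its foot within 8 mm of home along and across and parallel within 0.06 rad; all released (all of step 1 and z of each of bottle_a_mid, bottle_b_mid in the frame of carrier_foot above 0.046 m and x of carrier_foot in the frame of bay_home above -0.008 m and y of carrier_foot in the frame of bay_home between -0.008 and 0.008 m and angle between the x axis of carrier_foot and the x axis of bay_home, either way round below 0.06 rad and angle between carrier_foot's own z axis and vertical below 0.05 rad and height (world z) of carrier_foot below 0.006 m); the robot touches nothing.
It fails at once if the first amber bottle is tipped by more than 0.5 rad (angle between bottle_a_mid's own z axis and vertical above 0.5 rad).
It fails at once if the second amber bottle is tipped by more than 0.5 rad (angle between bottle_b_mid's own z axis and vertical above 0.5 rad).
It fails at once if the blue-capped bottle is pushed away by more than 30 mm or knocked over (distance of buffer_mid from where it was at the start of the episode above 0.03 m or angle between buffer_mid's own z axis and vertical above 0.4 rad).
It fails at once if the glass beaker is pushed away by more than 30 mm or knocked over (distance of beaker_mid from where it was at the start of the episode above 0.03 m or angle between beaker_mid's own z axis and vertical above 0.4 rad).
It fails at once if the carrier is tipped by more than 0.25 rad (angle between carrier_foot's own z axis and vertical above 0.25 rad).
It also fails if it takes over 72 s, if anything falls off the work surface, if the arm or the gripper's body presses on something with over 40 N, if the wrist force passes 120 N, or if a joint passes its speed limit or range.

### The arm

A 6-joint arm with a two-finger parallel gripper is mounted at the origin on a cart in front of the work surface, level with it; the furniture and walls round the work are solid. World frame = base frame: x ahead of the robot, y to its left, z up, the work surface at z = 0. Lengths are in m, angles in rad, forces in N, time in s.
With the tool pointing down it reaches from about 0.4 to 0.925 m from the base axis. Payload 12.5 kg.
Tool frame: the origin (TCP) lies between the finger pads; the fingertips stand env.tips_ahead ahead of it and the grasp point (between the pads) lies 5 mm behind it (env.tips_ahead is the distance from the TCP to the fingertips, in m); z points along the fingers, y is the line along which they close (so a half turn about z gives the same grasp; the last joint's range is limited). The gripper opens to 95 mm and grips with 3 to 60 N. Pads are 20 mm wide; open, the fingers measure 119 mm over their backs; the gripper's body (75 mm by 180 mm) begins 59 mm behind the grasp point.
Start: joints at [-1.254, 0.491, 1.559, -0, 1.092, -0.106], TCP at [0.256, -0.57, 0.229] pointing down, gripper open.
Joint ranges: [-3.1, 3.1], [-0.84, 2.19], [0.05, 2.79], [-1.13, 4.28], [0.06, 2.93], [-2.69, 2.69]. Speed limits (rad/s): [2.22, 2.22, 2.79, 3.14, 3.14, 3.14].

### API

Orientations are given as a unit quaternion [w, x, y, z].
In Python, from plant import env, eyes gives the robot as it stands. Calls block until the motion is done:
- env.reach(position, orientation): joint-space move of the TCP to a pose.
- env.movel(position, max_speed=0.15, ori=None, force_limit=None): straight line of the TCP; ori=None keeps the orientation; max_speed is the mean speed in m/s. With force_limit (N) it stops when the force on the tool has changed by that much, and returns True; else False.
- env.set_joints(angles): joint-space move.
- env.gripper_to(opening, grasp_force=None): finger opening in m; grasp_force is the grip in N (None keeps the last); returns when the fingers have stopped.
- env.dwell(seconds).
- env.inverse_kinematics(position, orientation): joint angles nearest the present ones, or None.
- eyes.read_camera(name): name is "side" or "top"; returns a dict with "image" (384x512x3 uint8, blue, green, red), "range_z" (384x512 float32, m along the optical axis (not along the pixel's ray), 0 where there is no reading), "mtx" (3x3 intrinsics, pixels), "R" (3x3) and "t" (3): a world point X has camera coordinates R X + t. Camera axes: x right, y down, z forward; pixel columns grow to the right and rows downward; lengths in m; the calibration is good to about 2 mm. A picture is of the moment at which its call begins.
A pose or a line that the arm cannot do raises env.MotionError and nothing moves.
- env.close_job(): hands the job in; it is judged then, once.
Readings, each from a call of its own:
- env.current_time_s(): time.
- env.current_joint_pos(): joint angles.
- env.current_qvel(): joint speeds.
- env.current_effort(): joint torques, N m.
- env.current_eef_pos(): TCP position.
- env.current_tcp_rot(): TCP orientation.
- env.current_contact_force(): force on the tool from outside, world axes, zero at the start.
- env.current_wrist_torque(): the same for the moment, N m.
- env.current_opening(): finger opening in m.
- env.current_finger_force(): force on a finger pad.
Only numpy, scipy, OpenCV 4.12 (cv2) and the standard library are available. Lean on these libraries where they do the work, as an engineer would, in place of code of your own. Each camera call takes 0.05 s, during which the arm holds its last target. There are 200 camera calls.

## Working session

There is one attempt and no reset: what is moved stays moved. The work goes in short steps, each a Python script; the robot and the scene stay as the last script left them, time stands still between calls to the robot, and variables do not carry over. Pictures are saved under pics/ and viewed, at most 10 in all, crops included, and the job is handed in when it is done.

```bash
ls; mkdir -p pics; cat > s.py <<'E'
from plant import env, eyes
import cv2, numpy as np
for n in ("top","side"):
    c=eyes.read_camera(n); cv2.imwrite(f"pics/{n}0.png",c["image"]); np.savez(f"{n}0.npz",**c)
    print(n,c["mtx"].round(1).tolist(),c["R"].round(3).tolist(),c["t"].round(3).tolist())
print(env.tips_ahead,env.current_tcp_rot(),env.current_time_s())
E
python3 s.py
```

```text
pics
top [[408.4, 0.0, 250.1], [0.0, 408.4, 197.7], [0.0, 0.0, 1.0]] [[-0.024, -0.999, -0.025], [-0.98, 0.028, -0.197], [0.198, 0.02, -0.98]] [0.026, 0.585, 1.37]
side [[420.6, 0.0, 257.2], [0.0, 420.6, 194.2], [0.0, 0.0, 1.0]] [[-0.964, -0.267, -0.011], [-0.219, 0.812, -0.541], [0.153, -0.519, -0.841]] [0.58, 0.174, 1.238]
0.014 [-4.54043466e-04  9.77736809e-01  2.09834514e-01 -4.96460903e-05] 0.1
```

View pics/top0.png

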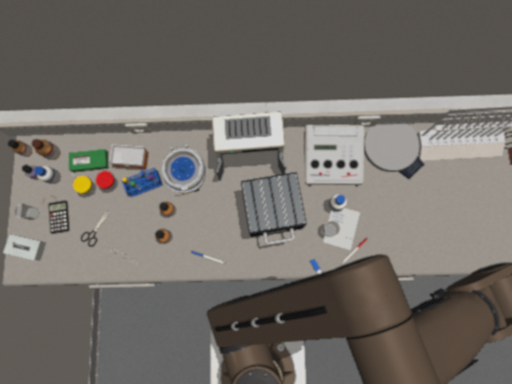

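View pics/side0.png

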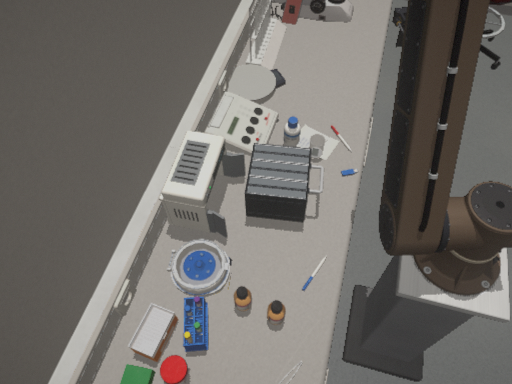

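The top view shows the carrier at (273,204) with its handle at (278,238), the bay at (250,150) with lead-in plates at (220,165) and (281,163), and the amber bottles at (166,209) and (163,236). The buffer is at (339,202) and the beaker at (330,230). The side view agrees.

```bash
cat > vis.py <<'E'
import numpy as np, cv2
def cloud(c):
    h,w=c["range_z"].shape; v,u=np.mgrid[:h,:w]; z=c["range_z"]; K=c["mtx"]
    P=np.stack([(u-K[0,2])/K[0,0]*z,(v-K[1,2])/K[1,1]*z,z],-1)
    X=(P-c["t"])@c["R"]; X[z==0]=np.nan; return X
def ray(c,u,v,h):
    K=c["mtx"]; d=c["R"].T@np.array([(u-K[0,2])/K[0,0],(v-K[1,2])/K[1,1],1]); o=-c["R"].T@c["t"]
    return o+d*(h-o[2])/d[2]
def rect(P):
    (c,s,a)=cv2.minAreaRect((P[:,:2]*1000).astype(np.float32)); return np.round(c,1),np.round(s,1),round(a,2)
E
cat > m.py <<'E'
from vis import *
for n in ("top","side"):
    c=dict(np.load(f"{n}0.npz")); X=cloud(c); im=c["image"].astype(int); 
    def sel(x0,x1,y0,y1,z0,z1): return (X[...,0]>x0)&(X[...,0]<x1)&(X[...,1]>y0)&(X[...,1]<y1)&(X[...,2]>z0)&(X[...,2]<z1)
    # rough
    def comp(m,name,mn=4):
        k,l,st,ce=cv2.connectedComponentsWithStats(m.astype(np.uint8))
        for i in range(1,k):
            if st[i,4]>=mn:
                P=X[l==i]; print(n,name,st[i,4],ce[i].round(1),"mean",P.mean(0).round(4),"rect",*rect(P))
    comp(sel(.35,.8,-.3,.2,.122,.145),"carrier top",100)
    comp(sel(.35,.65,-.3,.2,.095,.118),"handle",20)
    comp(sel(.55,1.1,-.3,.3,.18,.2),"roof",100)
    comp(sel(.55,1.0,-.3,.3,.107,.122),"plates",8)
    comp(sel(.4,.75,.2,.4,.085,.11),"caps",4)
    comp(sel(.4,.75,-.35,-.1,.055,.075),"beaker",6)
    comp(sel(.4,.75,-.35,-.1,.085,.12),"buffer",6)
E
python3 m.py
```

```text
top carrier top 3006 [273.4 202.2] mean [ 0.5536 -0.0672  0.1326] rect [554.3 -67.6] [182.  190.4] 8.08
top handle 58 [339.2 199.1] mean [ 0.5622 -0.2887  0.1084] rect [ 562.7 -288.2] [20.4 27.6] 86.26
top handle 175 [280.1 236.6] mean [ 0.4412 -0.0859  0.1108] rect [446.2 -93.7] [ 43.6 135.7] 8.44
top roof 465 [249.  97.] mean [0.9017 0.0042 0.19  ] rect [901.6   0. ] [  6.7 598.9] 0.03
top roof 2460 [248.1 131. ] mean [0.7826 0.0094 0.1891] rect [784.2  10. ] [123.9 231.5] 3.03
top plates 21 [331.9 118.3] mean [ 0.847  -0.281   0.1159] rect [ 847.2 -281.4] [35.6  4.8] 89.38
top plates 75 [304.3 119.2] mean [ 0.8475 -0.1854  0.1142] rect [ 847.  -184.6] [146.8   5.2] 89.83
top plates 79 [188.8 123. ] mean [0.8472 0.2182 0.1145] rect [847.1 217.2] [162.3   4.6] 89.74
top plates 56 [281.8 158.3] mean [ 0.7083 -0.1018  0.1146] rect [ 708.9 -101.9] [64.4 16.6] 9.39
top plates 56 [219.  163.4] mean [0.6972 0.1136 0.1142] rect [694.5 114.3] [15.5 56.1] 87.38
top plates 35 [339.5 198.3] mean [ 0.5641 -0.2894  0.1107] rect [ 563.6 -288.5] [24.1 20.5] 0.73
top caps 22 [142.6 172.4] mean [0.6
[... 3321 characters left out ...]
 55.3] 0.12
side beaker 92 [317.3 140. ] mean [ 0.4683 -0.2686  0.0621] rect [ 467.9 -265.4] [51.4 50.9] 73.92
side beaker 26 [241.  164.4] mean [ 0.6836 -0.104   0.0651] rect [ 684.8 -103.9] [22.1  4.3] 17.21
side buffer 98 [292.6 122.3] mean [ 0.5592 -0.287   0.1029] rect [ 558.9 -290.5] [34.8 29.6] 58.62
side buffer 8 [229.6 152.9] mean [ 0.7176 -0.1024  0.1148] rect [ 717.7 -102.5] [ 3.6 17.3] 85.74
side buffer 58 [240.5 156.4] mean [ 0.6838 -0.1056  0.1045] rect [ 688.1 -105.5] [30.9 10.3] 18.44
side buffer 6 [309.  157.5] mean [ 0.4774 -0.1573  0.1035] rect [ 477.  -155.1] [ 0.5 31. ] 9.08
side buffer 59 [318.1 168. ] mean [ 0.4423 -0.1197  0.1104] rect [ 445.3 -115.2] [41.2 30.1] 4.18
```

```bash
cat > h.py <<'E'
from plant import env, eyes
import numpy as np
C=np.array([.553,-.067]); YAW=np.radians(8.0)
TIP=env.tips_ahead
def R2(a): return np.array([[np.cos(a),-np.sin(a)],[np.sin(a),np.cos(a)]])
OFF={1:(-.044,.062),2:(-.044,0),3:(-.044,-.062),4:(.044,.062),5:(.044,0),6:(.044,-.062)}
def cell(i): return C+R2(YAW)@np.array(OFF[i])
def down(phi,flip=0):   # tool down, tool y at world angle phi
    a=(phi+np.pi/2)/2+flip*np.pi/2
    return np.array([0,np.cos(a),np.sin(a),0])
def P(xy,ztip): return np.array([xy[0],xy[1],ztip+TIP])
E
cat > p.py <<'E'
from h import *
for f in (0,1):
    q=down(YAW,f)
    for p in (P(cell(1),.16),P((.462,.32),.2),P((.6,.08),.1)):
        j=env.inverse_kinematics(p,q); print(f,None if j is None else np.round(j,2))
E
python3 p.py
```

```text
0 [-0.16  0.39  1.92 -0.    0.83 -0.29]
0 [ 0.49  0.42  1.73 -0.    0.99  0.35]
0 [ 0.02  0.6   1.72 -0.    0.82 -0.12]
1 None
1 None
1 None
```

```bash
cat > probe.py <<'E'
from h import *
q=down(YAW)
env.gripper_to(0.0)
env.reach(P(cell(1),.16),q); print("t",env.current_time_s(),env.current_contact_force().round(2))
empty=[]; full=[]
for i in (1,4,5,2,3,6):
    c=cell(i)
    env.movel(P(c,.145),.3)
    hit=env.movel(P(c,.085),.1,force_limit=5)
    z=env.current_eef_pos()[2]-TIP; f=env.current_contact_force().round(2)
    env.movel(P(c,.145),.3)
    print(i,hit,round(z,4),f,round(env.current_time_s(),2),flush=True)
    (full if hit else empty).append(i)
    if len(empty)==2 or len(full)==4: break
print(empty,full)
E
python3 probe.py
```

```text
t 3.8083 [ 0.34 -0.38  0.47]
1 True 0.1043 [-1.07  0.04  6.82] 4.8
4 False 0.0854 [-0.51 -0.25 -0.04] 6.34
5 True 0.1038 [-2.46  1.05  7.94] 7.44
2 True 0.1037 [-3.17  1.   11.3 ] 8.62
3 True 0.1042 [-0.47  2.   11.68] 9.72
[4] [1, 5, 2, 3]
```

```bash
cat > pick1.py <<'E'
from h import *
from vis import *
q=down(YAW); b=(.557,.3068)
env.reach(P(b,.18),q); env.gripper_to(.06)
env.movel(P(b,.081),.25)
env.gripper_to(.02,grasp_force=25); print(env.current_opening(),env.current_finger_force(),env.current_contact_force().round(2))
env.movel(P(b,.27),.3)
print(env.current_time_s(),env.current_opening())
for n in ("top","side"):
    c=eyes.read_camera(n); X=cloud(c); cv2.imwrite(f"pics/{n}1.png",c["image"])
    m=(X[...,0]>.35)&(X[...,0]<.8)&(X[...,1]>-.3)&(X[...,1]<.2)&(X[...,2]>.122)&(X[...,2]<.145)
    k,l,st,ce=cv2.connectedComponentsWithStats(m.astype(np.uint8)); i=1+st[1:,4].argmax(); Q=X[l==i]
    print(n,rect(Q),Q.mean(0).round(4))
E
python3 pick1.py
```

```text
0.027876150335379313 24.983525457791984 [0.1  0.01 4.41]
14.4167 0.027676600214403334
top (array([554.9, -67.4]), array([181.1, 190.1]), 7.8) [ 0.5536 -0.0674  0.1325]
side (array([572.7,   8.5]), array([58.3, 57.1]), 24.07) [0.5697 0.0107 0.1317]
```

View pics/side1.png

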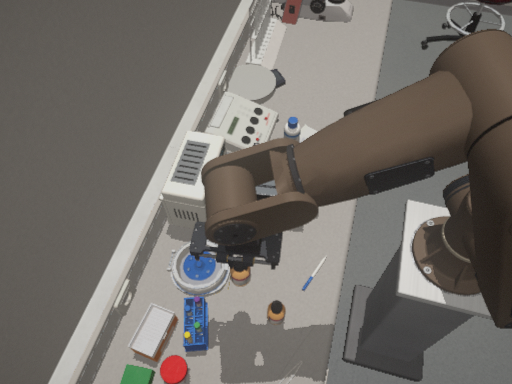

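```bash
cat > ins.py <<'E'
from h import *
import sys
i=int(sys.argv[1]); c=cell(i); q=down(YAW)
env.movel(P(c,.25),.35); print("t",env.current_time_s(),env.current_opening(),env.current_contact_force().round(2))
env.movel(P(c,.222),.2)
hit=env.movel(P(c,.115),.15,force_limit=12)
print("mid",hit,env.current_eef_pos().round(4),env.current_contact_force().round(2))
if not hit:
    hit=env.movel(P(c,.083),.06,force_limit=5)
    print("end",hit,env.current_eef_pos()[2]-TIP,env.current_contact_force().round(2))
print(env.current_opening(),env.current_time_s())
E
python3 ins.py 4
```

```text
t 15.55 0.0279861099244836 [-0.44  0.86 -1.27]
mid False [5.883e-01 5.000e-04 1.299e-01] [-0.53 -0.79 -1.97]
end True 0.08508457891664838 [-0.33 -2.08  7.88]
0.027845577908242613 17.2083
```

```bash
cat > pick2.py <<'E'
from h import *
q=down(YAW); c=cell(4); b=(.462,.320)
env.gripper_to(.05); env.movel(P(c,.2),.25)
env.reach(P(b,.18),q); env.gripper_to(.06)
env.movel(P(b,.081),.25)
env.gripper_to(.02,grasp_force=25); print(env.current_opening(),env.current_finger_force(),env.current_contact_force().round(2))
env.movel(P(b,.26),.3)
print(env.current_time_s(),env.current_opening(),env.current_contact_force().round(2))
E
python3 pick2.py && python3 ins.py 6
```

```text
0.027778720436437372 24.921801380269244 [-1.21 -0.05  6.14]
22.1333 0.027934751795997706 [-0.11 -0.65 -1.71]
t 23.6083 0.027846346035686333 [-0.53  0.13 -0.49]
mid False [ 0.6056 -0.1224  0.1299] [-0.08 -1.06 -2.8 ]
end True 0.08499444519567358 [-0.98  1.91  5.87]
0.027878031383725247 25.2667
```

```bash
cat > look.py <<'E'
from h import *
from vis import *
env.gripper_to(.05); env.movel(P(cell(6),.22),.25)
env.set_joints([-1.254,.491,1.559,0,1.092,-.106]); print(env.current_time_s())
for n in ("top","side"):
    c=eyes.read_camera(n); np.savez(f"{n}0.npz",**c)
    im=c["image"][100:260,190:370] if n=="top" else c["image"][110:260,150:350]
    cv2.imwrite(f"pics/{n}2.png",cv2.resize(im,None,fx=3.5,fy=3.5))
E
python3 look.py; python3 m.py | grep -E "carrier|handle|roof"
```

```text
28.625
top carrier top 2998 [273.7 202.1] mean [ 0.5539 -0.068   0.1324] rect [555.  -67.6] [181.4 191.4] 7.73
top handle 59 [339.3 199.2] mean [ 0.5619 -0.2891  0.108 ] rect [ 561.7 -288.3] [21.1 29.2] 89.3
top handle 165 [279.2 237.2] mean [ 0.4393 -0.0829  0.1111] rect [444.6 -81.6] [ 43.9 118.1] 8.03
top roof 478 [251.3  96.9] mean [ 0.9017 -0.0033  0.19  ] rect [9.025e+02 1.000e-01] [598.7   8.4] 89.99
top roof 2466 [248.1 131.1] mean [0.7825 0.0095 0.1892] rect [784.2   9.9] [124.4 231.8] 2.64
side carrier top 3207 [279.  172.1] mean [ 0.5501 -0.0603  0.1318] rect [551.4 -66.7] [179.8 194.6] 7.67
side carrier top 128 [192.1 207.4] mean [0.7548 0.1237 0.1342] rect [757.9 123.2] [83.5 12. ] 6.98
side handle 71 [292.5 122. ] mean [ 0.5595 -0.2863  0.1053] rect [ 559.8 -286.8] [32.  24.5] 0.72
side handle 162 [318.  179.5] mean [ 0.4343 -0.0784  0.1105] rect [440.3 -79.5] [ 41.6 105.1] 7.4
side handle 262 [275.  201.3] mean [0.5396 0.0277 0.1073] rect [538.4  27.5] [178.1   7.1] 7.07
side roof 595 [150.8 163.9] mean [0.8985 0.0359 0.1901] rect [898.2   0. ] [599.1   5.4] 89.99
side roof 2820 [193.8 165.9] mean [0.7791 0.0206 0.1885] rect [780.9  12.2] [123.7 234.3] 2.61
```

View pics/top2.png

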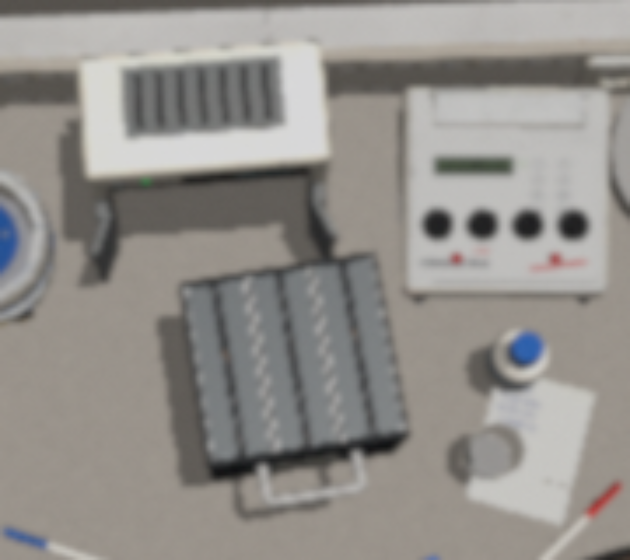

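The flaps are shut over both bottles and the bar is free (crop 310,490). The bay mouth is clear, so next I grip the handle and slide the carrier.

```bash
cat > dock1.py <<'E'
from h import *
from vis import *
YC=np.radians(7.8); H=np.array([.7526,.0096]); YB=np.radians(2.7)
hd=lambda c,y: c+R2(y)@np.array([-.128,0])
g=hd(C,YC)
env.reach(P(g,.17),down(YC)); env.gripper_to(.036); env.movel(P(g,.093),.15)
env.gripper_to(0.0,grasp_force=60); print(env.current_opening(),env.current_contact_force().round(1))
W=H+R2(YB)@np.array([-.195,0])
print(env.movel(P(hd(W,YB),.093),.05,ori=down(YB),force_limit=20),env.current_contact_force().round(1),env.current_time_s())
for n in ("top","side"):
    c=eyes.read_camera(n); X=cloud(c); cv2.imwrite(f"pics/{n}3.png",c["image"])
    m=(X[...,0]>.4)&(X[...,0]<.66)&(X[...,1]>-.25)&(X[...,1]<.25)&(X[...,2]>.126)&(X[...,2]<.14)
    k,l,st,ce=cv2.connectedComponentsWithStats(m.astype(np.uint8)); i=1+st[1:,4].argmax(); Q=X[l==i]
    print(n,rect(Q),"want",W)
E
python3 dock1.py
```

```text
0.008320470497117186 [-0.7 -0.4  2.6]
False [ 3.3 -2.9  2.5] 34.0917
top (array([560.1,  -7.7]), array([189. , 179.5]), 89.38) want [5.57816474e-01 4.14242112e-04]
side (array([556.8,  -6. ]), array([194.2, 180.8]), 89.42) want [5.57816474e-01 4.14242112e-04]
```

View pics/top3.png

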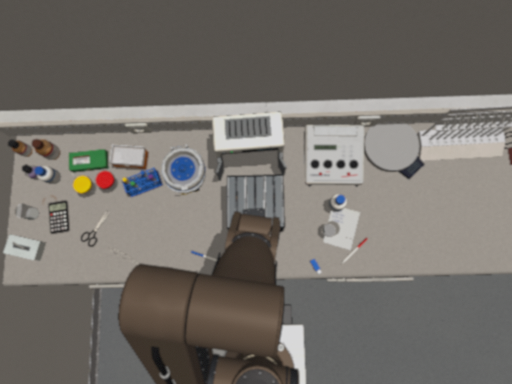

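The carrier is at the mouth, trailing by 7 mm and skewed about 3°. I'll turn it at the handle and check again.

```bash
cat > dock2.py <<'E'
from h import *
from vis import *
H=np.array([.7526,.0096]); YB=np.radians(2.7); Y2=np.radians(6.8)
hd=lambda c,y: c+R2(y)@np.array([-.128,0])
W=H+R2(YB)@np.array([-.195,0])
p=hd(W,Y2)
print(env.movel(P(p,.093),.05,ori=down(Y2),force_limit=20),env.current_contact_force().round(1),env.current_time_s())
for n in ("top","side"):
    c=eyes.read_camera(n); X=cloud(c)
    m=(X[...,0]>.4)&(X[...,0]<.66)&(X[...,1]>-.25)&(X[...,1]<.25)&(X[...,2]>.126)&(X[...,2]<.14)
    k,l,st,ce=cv2.connectedComponentsWithStats(m.astype(np.uint8)); i=1+st[1:,4].argmax(); Q=X[l==i]
    print(n,rect(Q),"want",W)
E
python3 dock2.py
```

```text
False [-2.2 -6.9  6.9] 34.525
top (array([560. ,  -6.5]), array([180.3, 190.6]), 3.87) want [5.57816474e-01 4.14242112e-04]
side (array([556.4,  -4.7]), array([180.2, 195.6]), 4.33) want [5.57816474e-01 4.14242112e-04]
```

```bash
cat > dock3.py <<'E'
from h import *
from vis import *
H=np.array([.7526,.0096]); YB=np.radians(2.7); q=down(np.radians(5.4))
hd=lambda d,l=0: H+R2(YB)@np.array([-.128+d,l])
for d,l,v,f in ((-.13,0,.05,20),(-.03,0,.06,20),(.01,0,.04,15)):
    print(d,env.movel(P(hd(d,l),.093),v,ori=q,force_limit=f),(R2(-YB)@(env.current_eef_pos()[:2]-hd(0))).round(4),env.current_contact_force().round(1),env.current_time_s(),flush=True)
for n in ("top","side"):
    c=eyes.read_camera(n); X=cloud(c)
    cv2.imwrite(f"pics/{n}4.png",cv2.resize(c["image"][100:280,140:370],None,fx=3,fy=3))
    m=(X[...,0]>.55)&(X[...,0]<.73)&(X[...,1]>-.11)&(X[...,1]<.13)&(X[...,2]>.126)&(X[...,2]<.14)
    k,l,st,ce=cv2.connectedComponentsWithStats(m.astype(np.uint8)); i=1+st[1:,4].argmax(); Q=X[l==i]
    print(n,rect(Q))
E
python3 dock3.py
```

```text
-0.13 True [-0.1878 -0.0076] [ 3.9 -0.3  3.3] 35.1
-0.03 True [-0.1864 -0.0074] [1.9 1.  5.2] 35.5833
0.01 True [-0.1857 -0.0073] [-1.1 -0.8  6.1] 36.2417
top (array([600.6,   2.5]), array([117.8, 190.2]), 5.2)
side (array([598.6,   4.1]), array([113. , 192.6]), 5.39)
```

View pics/side4.png

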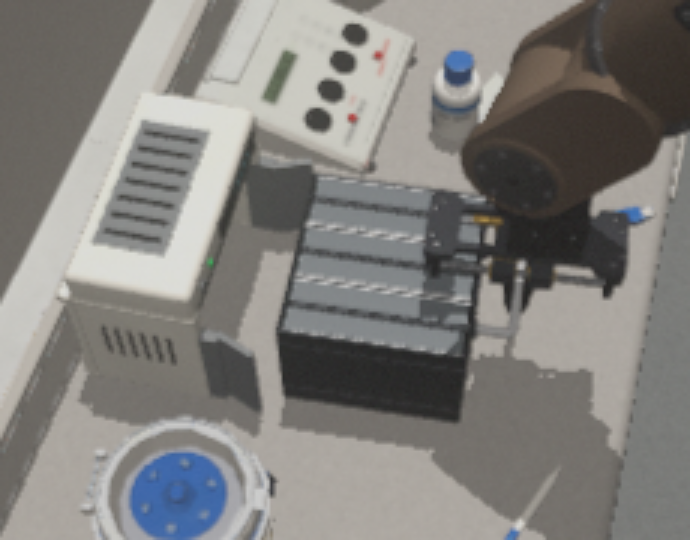

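```bash
cat > t.py <<'E'
from h import *
YB=np.radians(2.7)
p=env.current_eef_pos(); print(p, env.current_contact_force().round(1),env.current_wrist_torque().round(2))
for k in range(1,4):
    d=R2(YB)@np.array([.006*k,0])
    h=env.movel(p+np.r_[d,0],.03,force_limit=35)
    print(k,h,(env.current_eef_pos()-p).round(4),env.current_contact_force().round(1),env.current_wrist_torque().round(2),env.current_time_s(),flush=True)
    if h: break
E
python3 t.py
```

```text
[ 0.43963995 -0.0124845   0.10703729] [-1.4 -0.5  5.3] [-0.09 -0.06 -0.17]
1 False [ 0.0041  0.0006 -0.0001] [-5.6  1.  11.3] [ 0.13  0.89 -0.17] 36.6667
2 False [ 0.0096  0.001  -0.0001] [-8.   0.4 13. ] [ 0.12  1.27 -0.15] 37.0167
3 False [ 0.0155  0.0012 -0.0001] [-8.   0.5 11.8] [-0.02  1.3  -0.07] 37.3667
```

```bash
cat > t2.py <<'E'
from h import *
from vis import *
import sys
H=np.array([.7526,.0096]); YB=np.radians(2.7); q=down(np.radians(float(sys.argv[1])))
hd=lambda d,l=0: H+R2(YB)@np.array([-.128+d,l])
for a in sys.argv[2:]:
    d,l,f=map(float,a.split(","))
    h=env.movel(P(hd(d,l),.093),.05,ori=q,force_limit=f)
    print(d,h,(R2(-YB)@(env.current_eef_pos()[:2]-hd(0))).round(4),env.current_contact_force().round(1),env.current_wrist_torque().round(2),round(env.current_time_s(),2),flush=True)
    if h: break
for n in ("top","side"):
    c=eyes.read_camera(n); X=cloud(c)
    cv2.imwrite(f"pics/{n}_{env.current_time_s():.1f}.png",cv2.resize(c["image"][100:280,140:370],None,fx=3,fy=3))
    m=(X[...,0]>.48)&(X[...,0]<.72)&(X[...,1]>-.2)&(X[...,1]<.2)&(X[...,2]>.126)&(X[...,2]<.14)
    k,l,st,ce=cv2.connectedComponentsWithStats(m.astype(np.uint8)); i=1+st[1:,4].argmax(); Q=X[l==i]
    r=rect(Q); print(n,r,"in bay",(R2(-YB)@(r[0]/1000-H)).round(4),"z",Q[:,2].mean().round(4),Q[:,2].std().round(4))
E
python3 t2.py 5.4 -.165,-.006,30 -.14,-.004,30
```

```text
-0.165 False [-0.1667 -0.0053] [-3.2  5.  10.1] [0.95 0.62 0.04] 37.62
-0.14 True [-0.1599 -0.0046] [4.6 1.1 4.9] [ 0.06 -0.85  0.03] 37.93
top (array([594.6,   3.2]), array([181.1, 190.4]), 5.46) in bay [-0.1581  0.001 ] z 0.1326 0.0027
side (array([591.2,   3.8]), array([180.4, 194.8]), 5.3) in bay [-0.1615  0.0018] z 0.132 0.0021
```

```bash
sed -i 's/,\.05,ori/,.035,ori/' t2.py; python3 t2.py 2.7 -.12,0,45 -.07,0,45
```

```text
-0.12 True [-0.1443 -0.0014] [4.2 1.5 4.4] [ 0.24 -0.8   0.14] 38.73
top (array([609.9,   5.2]), array([181.2, 189.9]), 4.58) in bay [-0.1427  0.0023] z 0.1327 0.0027
side (array([606.7,   5.9]), array([180.5, 194.8]), 4.29) in bay [-0.1459  0.0032] z 0.132 0.0021
```

```bash
ls pics
```

```text
side0.png
side1.png
side2.png
side3.png
side4.png
side_38.0.png
side_38.8.png
top0.png
top1.png
top2.png
top3.png
top4.png
top_38.0.png
top_38.8.png
```

```bash
f=$(ls -t pics/side_* | head -1); cp $f pics/v.png; g=$(ls -t pics/top_* | head -1); cp $g pics/w.png
```

```text
(no output)
```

View pics/v.png

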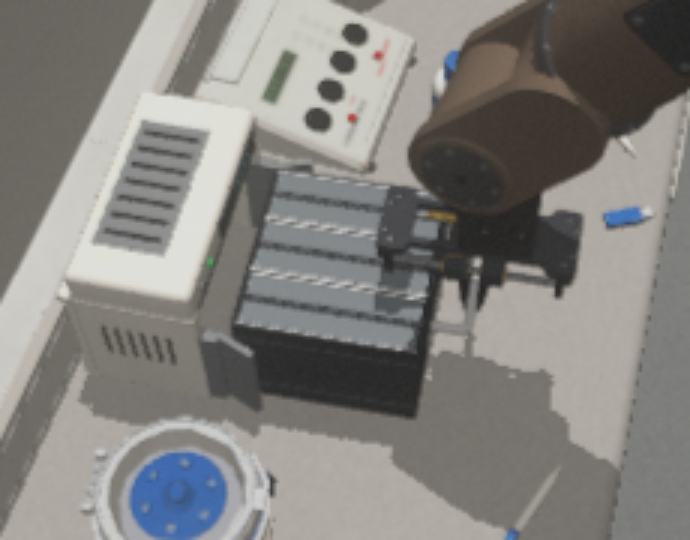

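View pics/w.png

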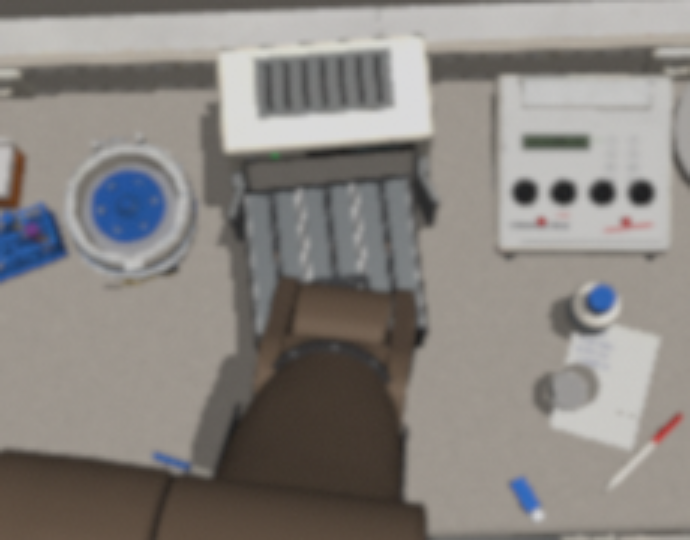

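```bash
python3 -c "
from plant import env
env.gripper_to(0.0,grasp_force=12)"; python3 t2.py 2.0 -.135,-.003,45 -.1,-.002,45 -.06,-.001,45 -.02,0,45
```

```text
-0.135 False [-0.137  -0.0027] [-5.4  2.7  6.1] [0.23 0.84 0.19] 39.48
-0.1 False [-0.1021 -0.0017] [-6.1  0.3  7.9] [0.12 1.16 0.06] 40.62
-0.06 False [-0.0621 -0.0008] [-6.8 -0.5  6.5] [0.01 1.12 0.03] 41.92
-0.02 False [-0.0219  0.0001] [-6.2 -0.3  6.4] [-0.09  1.09 -0.01] 43.21
top (array([681.8, -82. ]), array([17. , 75.3]), 87.95) in bay [-0.075  -0.0882] z 0.1326 0.0029
side (array([678.2,   8.5]), array([ 84.4, 189.4]), 0.73) in bay [-0.0744  0.0024] z 0.132 0.0021
```

Smooth with the lighter grip. Now the last 20 mm, to the back wall.

```bash
python3 t2.py 2.0 -.006,0,30 .012,0,15
```

```text
-0.006 False [-0.0077  0.0001] [-5.5  0.3  6. ] [ 0.03  0.82 -0.  ] 43.86
0.012 True [ 0.0018 -0.0005] [-2.7 -3.3  6.4] [-0.74  0.38  0.12] 44.26
top (array([694. , -82.2]), array([16.5, 50.3]), 88.24) in bay [-0.0629 -0.0889] z 0.1328 0.0028
side (array([689.8,  61.4]), array([ 60.1, 118.9]), 1.75) in bay [-0.0603  0.0547] z 0.132 0.0021
```

```bash
cat > fin.py <<'E'
from h import *
from vis import *
H=np.array([.7526,.0096]); YB=np.radians(2.7)
p=env.current_eef_pos(); u=np.r_[R2(YB)@np.array([1,0]),0]
print(env.movel(p+u*.012,.02,force_limit=20),((env.current_eef_pos()-p)@u).round(4),env.current_contact_force().round(1))
env.gripper_to(.036); p=env.current_eef_pos()
env.movel(p-u*.005+[0,0,.05],.1); env.movel(p-u*.05+[0,0,.15],.2)
env.set_joints([-1.254,.491,1.559,0,1.092,-.106]); print(env.current_time_s(),env.current_contact_force().round(2))
for n in ("top","side"):
    c=eyes.read_camera(n); X=cloud(c)
    cv2.imwrite(f"pics/{n}9.png",cv2.resize(c["image"][80:260,140:370],None,fx=3,fy=3))
    B=X.copy(); B[...,:2]=(X[...,:2]-H)@R2(YB)
    def sel(x0,x1,y0,y1,z0,z1): return B[(B[...,0]>x0)&(B[...,0]<x1)&(B[...,1]>y0)&(B[...,1]<y1)&(B[...,2]>z0)&(B[...,2]<z1)]
    for s,Q in (("top",sel(-.12,-.025,-.105,.105,.127,.14)),("roof",sel(-.06,.12,-.13,.13,.18,.2)),("bar",sel(-.14,-.12,-.06,.06,.1,.12))):
        print(n,s,np.percentile(Q,[1,50,99],axis=0).round(4).tolist(),rect(Q))
E
python3 fin.py
```

```text
True 0.0 [-3.  -2.2  6.6]
49.025 [-0.55  0.21 -0.63]
top top [[-0.087, -0.0941, 0.1274], [-0.0558, -0.0014, 0.1327], [-0.0256, 0.0923, 0.139]] (array([-56.5,  -0.4]), array([ 62.9, 206.9]), 0.07)
top roof [[-0.0276, -0.114, 0.1814], [0.0291, -0.0012, 0.1893], [0.0911, 0.1116, 0.196]] (array([31.8, -1.2]), array([231.5, 123.9]), 89.58)
top bar [[-0.1294, -0.0494, 0.1047], [-0.1252, -0.0015, 0.1112], [-0.1201, 0.0459, 0.117]] (array([-124.7,   -1.6]), array([95.6,  9.4]), 89.92)
side top [[-0.0897, -0.0934, 0.1277], [-0.0582, 0.0067, 0.1321], [-0.0276, 0.0947, 0.1366]] (array([-58.2,   1.2]), array([207.2,  64.3]), 89.7)
side roof [[-0.0306, -0.1106, 0.1814], [0.0267, 0.0133, 0.1886], [0.0875, 0.115, 0.1934]] (array([29.5,  1.1]), array([234.4, 122.6]), 89.77)
side bar [[-0.1327, -0.0444, 0.1025], [-0.1276, 0.006, 0.1111], [-0.1205, 0.0495, 0.1161]] (array([-126.6,    2.3]), array([95.3, 12.4]), 89.79)
```

View pics/top9.png

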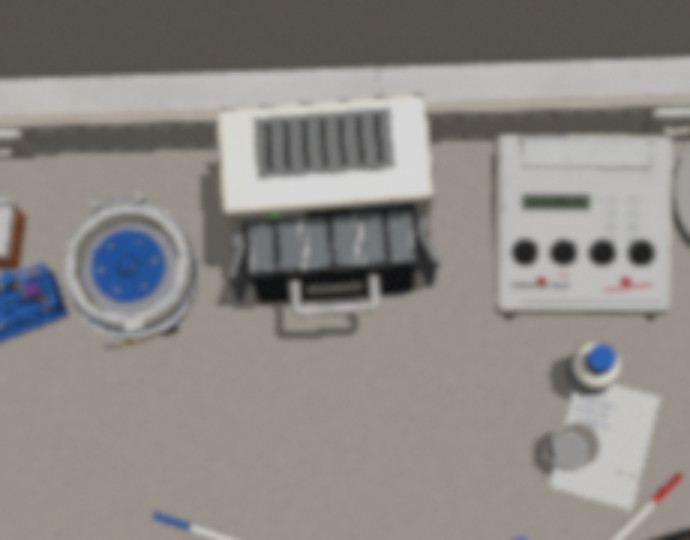

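The carrier's front face stands 59 mm ahead of the roof edge, as it should when home. It is parallel and centred, it is released, and the blue-capped bottle and beaker have not moved. Handing in.

```bash
python3 -c "
from plant import env
print(env.close_job())"
```

```text
the job is handed in; nothing more can be done
None
```

I stood the two amber bottles in cells 4 and 6, slid the carrier home into the bay, let go, and handed the job in at about 49 s. Cell 6 was inferred empty after probing the other five, and its bottle then reached the floor. The judge returned no verdict.

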